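Load the jar carrier and latch its gate

ROBOT

A 6-joint arm with a two-finger parallel gripper is mounted at the origin on a cart in front of the work surface, level with it; the furniture and walls round the work are solid. World frame = base frame: x ahead of the robot, y to its left, z up, the work surface at z = 0. Lengths are in m, angles in rad, forces in N, time in s.
With the tool pointing down it reaches from about 0.325 to 0.85 m from the base axis. Payload 4.4 kg.
Tool frame: the origin (TCP) lies on the mounting face of the last link; the fingertips stand 199 mm ahead of it and the grasp point (between the pads) lies ahead of it (pinch_z is the z of the grasp point in the tool frame, in m); z points along the fingers, y is the line along which they close (so a half turn about z gives the same grasp; the last joint's range is limited). The gripper opens to 94 mm and grips with 3 to 60 N. Pads are 16 mm wide; open, the fingers measure 119 mm over their backs; the gripper's body (75 mm by 177 mm) begins 78 mm behind the grasp point.
Start: joints at [-1.272, 0.207, 1.542, -0, 1.393, -0.15], TCP at [0.25, -0.518, 0.405] pointing down, gripper open.
Joint ranges: [-2.73, 2.73], [-0.86, 2.22], [0.23, 2.46], [-1.11, 4.25], [0.08, 2.63], [-2.82, 2.82]. Speed limits (rad/s): [2.79, 2.79, 3.14, 3.14, 3.14, 3.14].

INTERFACE

Orientations are given as a rotation vector (axis times angle).
In Python, from rig import observe, read_camera, sign_off, pinch_z gives the robot as it stands.
- The arm moves only by the tool move_arm, never from a script. Its argument "increments" is a list of rows, each a list of 5 numbers: the finger opening in mm, from 0 to 94, then the shift along the tool's x, y, z in mm, then the turn about the tool's z in degrees. A call has 1 to 12 rows; each row shifts and turns the commanded pose from where the row before left it, along the tool's axes as they then stand; what a row does not reach is not made up. A row lasts 1/10 s, in which the tool goes at most 50 mm and 8.59 degrees, less where a joint would pass 70% of its speed; a pose out of reach is approached as far as the arm can. A call with a gripper value outside its range is refused whole. The fingers move at their own pace and stop on an object; "grip_force" is the grip in N (left out, the last holds). Time passes only in rows, so rows that do not move let the fingers close. It gives the time, the measured TCP pose, the force, the opening and the grip force at its end, in the units of the state.
- observe(): the state, without advancing time (a new reading comes with each control period).
- read_camera(name): name is "scene" or "top"; returns a dict with "color" (400x640x3 uint8, red, green, blue), "z_map" (400x640 float32, m along the optical axis (not along the pixel's ray), 0 where there is no reading), "vfov" (degrees; the focal length in pixels is half the picture's height over the tangent of half this angle, whatever the lens; pixels are square), "cx", "cy" (the principal point, pixels), "extrinsics" (4x4, takes a point from world to camera coordinates). Camera axes: x right, y down, z forward; pixel columns grow to the right and rows downward; lengths in m; the calibration is good to about 2 mm. A picture is of the moment at which its call begins.
- sign_off(): hands the job in; it is judged then, once.
The state is a dict: "time": time; "q": joint angles; "dq": joint speeds; "joint_efforts": joint torques, N m; "eef_pos": TCP position; "ee_rot": TCP orientation; "force": force on the tool from outside, world axes, zero at the start; "ft_torque": the same for the moment, N m; "gripper_width": finger opening in m; "gripper_force": force on a finger pad.
Only numpy, scipy, OpenCV 4.12 (cv2) and the standard library are available. Lean on these libraries where they do the work, as an engineer would, in place of code of your own. Each camera call takes 0.05 s, during which the arm holds its last target. There are 200 camera calls.

TASK

Set the black-lidded glaze jar down upright on the round dark pad in the open-topped wooden carrier, then push the carrier's blue gate shut until its sprung bolt rides over the strike and snaps in behind it. Press the gate gently, without slamming or forcing it (20 N is the most it should feel), and leave the other jar, the wooden rib and the blue tile where they are.

Things in the scene. Friction and masses are not known exactly. Their poses are not given: they have to be found in the camera images.
- black_jar: white glaze jar with a black screw lid, 62 mm across, 105 mm tall, 0.22 to 0.45 kg, loose; origin at the centre of its underside, z up. Grip it round the body about 75 mm above its underside, so the fingers stay above the carrier's walls.
- carrier: fixed open-topped wooden carrier, 140 mm deep (its x) by 176 mm wide (its y); floor top 8 mm above the bench, back and side walls 8 mm thick and 60 mm high; origin at the centre of its underside, x points from the open front (robot side) to the back wall. The front is closed by the blue gate.
- latch_corner (a point): point on the carrier at its front -y corner (carrier frame x -76, y -84, z 49 mm). A steel bracket here is set anywhere from 6 mm nearer the robot to 20 mm farther back than this along the carrier's x, so how far the gate must go is not known beforehand. It holds the strike (block 8 mm deep in x, 34 to 64 mm high) beyond the gate's free end and, inside, the rubber buffer that meets the gate's back
- pad (a point): centre of the round dark pad (90 mm across) on the carrier floor, 18 mm behind the carrier's centre; 8 mm above the bench; turned like the carrier
- gate_axis (a point): blue gate panel, 147 mm long, 12 mm thick, 14 to 72 mm above the bench; this point lies on the upright hinge axis at bench height, turns with the panel, at the carrier's front +y corner (carrier x -70, y +80 mm). Its -y axis runs along the panel to the free end (152 mm from the axis), -x points out of its outside face (at x = -6 mm). 0.25 kg, a little hinge friction, stays where it is left
- push_plate (a point): centre of the brass push plate (40 x 38 mm) on the gate's outside face, 105 mm from the hinge axis, 43 mm above the bench; turns with the gate
- gate (a joint): gate angle in rad: 0 square across the carrier's front, positive open towards the robot (free end swings to the carrier's -x). Latched it rests somewhere from -0.12 to 0.06, depending on the bracket; the bolt first meets the strike about 0.12 rad before that
- bolt (a joint): retraction of the brass sprung bolt at the gate's free end, m: 0 fully out (tip 10 mm beyond the gate), 0.009 fully in. Its inside face is bevelled: pushing the gate shut it meets the strike, is driven in 6 mm over some 9 mm of travel (3 to 12 N at the push plate), slides along the strike for 10 mm, then snaps out behind it
- buffer (a joint): how far the sprung rubber buffer on the bracket (black, 12 mm across) is pressed in, m: 0 free, 0.004 solid. 2.6 N per mm. The gate meets it just before the bolt snaps; the snap comes at 0.0016 to 0.003 (6 to 14 N at the push plate), and 1 to 2 mm later the buffer is solid and the force climbs steeply. A latched gate keeps it pressed in 0.0015 to 0.003; an unlatched one is pushed back off it
- white_jar: white-lidded glaze jar, 66 x 69 mm, 106 mm tall, loose, not to be disturbed; origin at the centre of its underside
- wood_rib: wooden throwing rib, 60 x 98 x 6 mm, lying flat, loose, not to be disturbed; origin at the centre of its underside
- blue_tile: round dark blue test tile, 44 mm across, 8 mm thick, lying flat, loose, not to be disturbed; origin at the centre of its underside
Things that resemble listed ones, but are neither listed nor needed, are in the scene too. What is shaped like the black_jar but yellow is not meant.

How it is judged:
By the outcome, as a careful person would: the job done as asked, in the order asked, and still so for the second after the job is handed in, with the robot touching nothing.
It also fails if it takes over 69 s, if anything falls off the work surface, if the arm or the gripper's body presses on something with over 40 N, if the wrist force passes 120 N, or if a joint passes its speed limit or range.

## Working session

There is one attempt and no reset: what is moved stays moved. The work goes in short steps, Python scripts to look and compute and a tool call to move; the robot and the scene stay as the last step left them, time stands still between calls to the robot, and variables do not carry over. Pictures are saved under pics/ and viewed, at most 10 in all, crops included, and the job is handed in when it is done.

Besides the shell and the picture viewer there is one more tool, called after ">>>" by a JSON object that holds its "op" and its "data", one argument or row to a line. move_arm: Moves the arm, as the interface text tells. Its arguments: {"type":"object","properties":{"increments":{"type":"array"},"grip_force":{"type":"number"}},"required":["increments"]}

```bash
ls; mkdir -p pics; cat > h.py <<'E'
import numpy as np, cv2
from rig import observe, read_camera, sign_off, pinch_z
def K(c):
    h=c["color"].shape[0]; f=h/2/np.tan(np.radians(c["vfov"])/2); return f
def cloud(c):
    f=K(c); z=c["z_map"].astype(float); v,u=np.mgrid[:z.shape[0],:z.shape[1]]
    P=np.stack([(u-c["cx"])*z/f,(v-c["cy"])*z/f,z],-1)
    T=np.linalg.inv(c["extrinsics"]); return P@T[:3,:3].T+T[:3,3]
def ray(c,u,v,h):
    f=K(c);T=np.linalg.inv(c["extrinsics"]);d=T[:3,:3]@np.array([(u-c["cx"])/f,(v-c["cy"])/f,1.]);o=T[:3,3]
    return o+d*(h-o[2])/d[2]
def save(n,img): cv2.imwrite(f"pics/{n}.png",img[...,::-1])
E
python3 - <<'E'
from h import *
np.set_printoptions(precision=4,suppress=True)
o=observe(); print(o, pinch_z)
for n in("scene","top"):
    c=read_camera(n); save(n+"0",c["color"]); np.savez(n+"0.npz",**c); print(n,c["vfov"],c["cx"],c["cy"],np.linalg.inv(c["extrinsics"]))
E
```

```text
pics
{'time': 0.0, 'q': array([-1.2715,  0.2074,  1.5429, -0.    ,  1.3935, -0.1505]), 'dq': array([ 0.0005,  0.0013, -0.0003,  0.0011,  0.0015,  0.0011]), 'joint_efforts': array([  0.0012, -37.0872, -28.1418,   0.0701,   0.036 ,  -0.0002]), 'eef_pos': array([ 0.2499, -0.5175,  0.4036]), 'ee_rot': array([-3.0604, -0.7002,  0.0003]), 'force': array([0.5585, 0.6135, 0.185 ]), 'ft_torque': array([0.0284, 0.0396, 0.0121]), 'gripper_force': 0.0, 'gripper_width': 0.09401265470338283} 0.1804
scene 53.39349509636859 319.59184318203023 199.5529551487429 [[-0.7572 -0.4584  0.4653 -0.0311]
 [-0.6529  0.5507 -0.52    0.6543]
 [-0.0179 -0.6975 -0.7163  0.8827]
 [ 0.      0.      0.      1.    ]]
top 42.69327827805047 319.109660892447 201.21823094954718 [[ 0.0278 -0.9923  0.121   0.31  ]
 [-0.9995 -0.0261  0.0153  0.0361]
 [-0.0121 -0.1214 -0.9925  1.6612]
 [ 0.      0.      0.      1.    ]]
```

View pics/scene0.png

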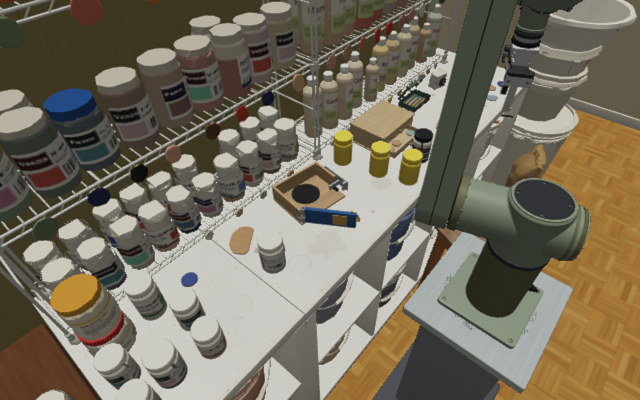

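View pics/top0.png

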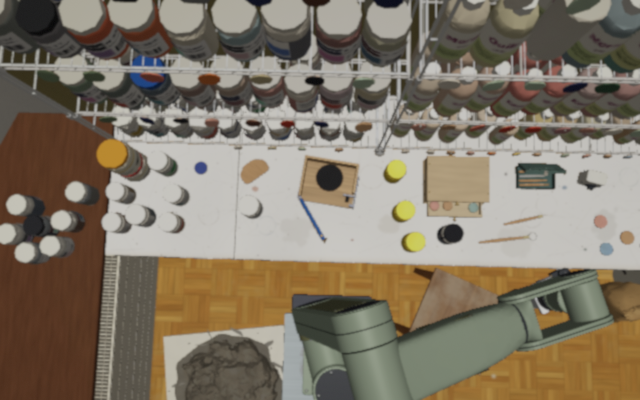

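The scene picture shows the black-lidded jar at (423,143), with yellow jars to its left. The carrier is at (310,190) and its blue gate is open at (330,217). In the top picture the jar is at (451,233), the carrier at (329,182), the pad at (329,178), and the gate runs from (301,200) to (324,240).

```bash
python3 - <<'E'
from h import *
np.set_printoptions(precision=4,suppress=True)
C={n:dict(np.load(n+"0.npz")) for n in("scene","top")}
a=C["scene"]["color"][120:245,255:450]; b=C["top"]["color"][145:265,230:480]
a=cv2.resize(a,None,fx=4,fy=4,interpolation=3); b=cv2.resize(b,None,fx=3.1,fy=3.1,interpolation=3)
save("cropS",a); save("cropT",b)
for n,c in C.items():
    P=cloud(c); hsv=cv2.cvtColor(c["color"],cv2.COLOR_RGB2HSV); H,S,V=[hsv[...,i].astype(int) for i in range(3)]
    on=(P[...,0]>.2)&(P[...,0]<.9)&(np.abs(P[...,1])<.75)&(c["z_map"]>0)
    for name,m in (("blue",(H>95)&(H<125)&(S>120)&(P[...,2]<.12)),("dark",(V<55)&(P[...,2]<.15)),("wood",(H>8)&(H<24)&(S>60)&(P[...,2]<.12))):
        k,l,st,ce=cv2.connectedComponentsWithStats((m&on).astype(np.uint8))
        for i in range(1,k):
            if st[i,4]>25: 
                q=P[l==i]; print(n,name,ce[i],st[i,4],np.median(q,0),"zmin/max",np.percentile(q[:,2],[3,97]))
    # high obstacles near the carrier
    for x0,x1 in((.45,.55),(.55,.65),(.65,.75),(.75,.85)):
        s=on&(P[...,0]>x0)&(P[...,0]<x1)&(np.abs(P[...,1])<.3)&(P[...,2]>.15); print(n,x0,s.sum(),P[s][:,2].min() if s.any() else 0)
E
```

```text
scene blue [326.9292 215.9423] 537 [0.4573 0.0922 0.0556] zmin/max [0.0233 0.074 ]
scene blue [189.     279.1575] 146 [0.6093 0.4533 0.0079] zmin/max [0.0051 0.0108]
scene dark [412.6404  99.3026] 228 [ 0.6128 -0.6238  0.0145] zmin/max [0.0041 0.0809]
scene dark [423.1772 137.8481] 237 [ 0.4027 -0.3401  0.1034] zmin/max [0.053  0.1079]
scene dark [264.3188 155.7101] 69 [0.7171 0.0644 0.1136] zmin/max [0.1029 0.1239]
scene dark [244.6216 169.1622] 37 [0.7186 0.1432 0.1156] zmin/max [0.1018 0.1242]
scene dark [305.195  193.4075] 400 [0.588  0.0283 0.0094] zmin/max [0.0064 0.0124]
scene dark [202.5521 201.5104] 96 [0.7117 0.3015 0.1037] zmin/max [0.0611 0.1141]
scene dark [131.7586 214.5862] 29 [0.8049 0.4558 0.1217] zmin/max [0.1004 0.1273]
scene dark [180.551  217.0102] 98 [0.7074 0.3751 0.1078] zmin/max [0.0966 0.1178]
scene dark [185.0667 224.1111] 90 [0.7055 0.3722 0.0781] zmin/max [0.068  0.0884]
scene dark [191.1346 228.6731] 52 [0.7082 0.3608 0.0467] zmin/max [0.0405 0.0534]
scene dark [130.4519 250.9556] 135 [0.7012 0.5223 0.1162] zmin/max [0.1033 0.1263]
scene dark [106.0494 2
[... 5064 characters left out ...]
[-0.0003  0.0131]
top wood [389.5714 178.3429] 35 [ 0.5806 -0.1598  0.0377] zmin/max [0.0217 0.0768]
top wood [531.6923 179.9744] 78 [ 0.5994 -0.6281  0.006 ] zmin/max [-0.0047  0.0135]
top wood [532.4615 184.2821] 78 [ 0.5853 -0.6302  0.006 ] zmin/max [-0.0035  0.0149]
top wood [522.3433 219.8209] 67 [ 0.4677 -0.5938  0.0096] zmin/max [0.0024 0.0145]
top wood [404.4074 242.9259] 27 [ 0.3823 -0.2104  0.0315] zmin/max [0.0214 0.0678]
top wood [503.8041 239.134 ] 97 [ 0.4045 -0.5338  0.0094] zmin/max [0.0035 0.0172]
top wood [339.3049 275.7234] 8582 [ 0.258  -0.0399 -0.7684] zmin/max [-0.784  -0.2972]
top 0.45 0 0
top 0.55 0 0
top 0.65 29531 0.15007335152617896
top 0.75 5157 0.1500988933846792
```

View pics/cropS.png

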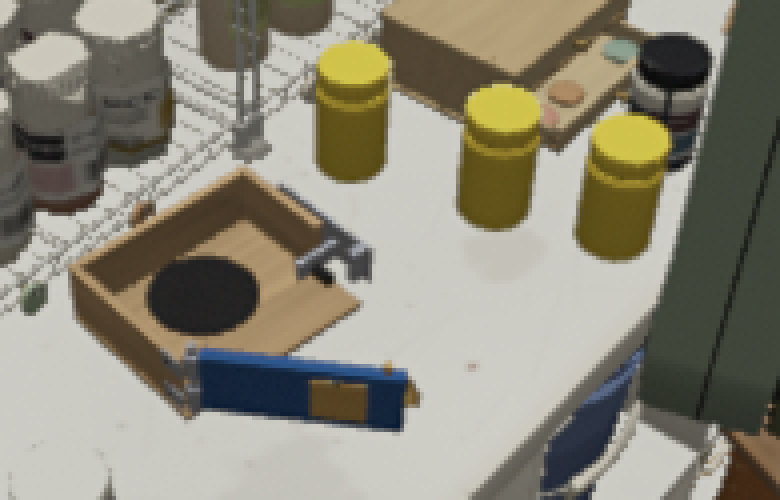

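View pics/cropT.png

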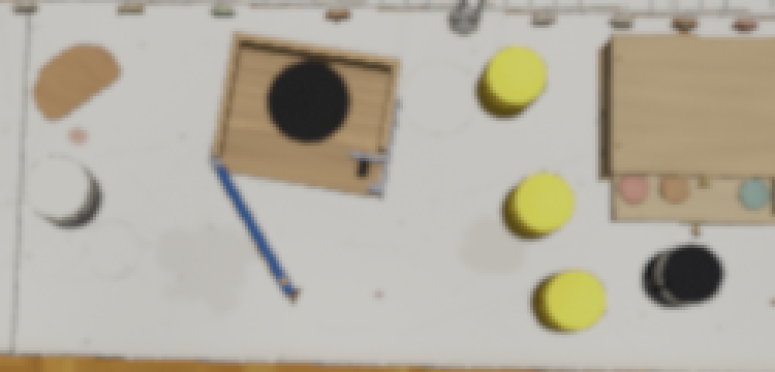

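The crops show the jar lid clear on all sides and the drawer front just behind it. The gate is open by about 60°, its brass push plate faces the robot's left, and the bracket with the black buffer is at the carrier's right front corner. Next I measure precisely.

```bash
cat > m.py <<'E'
from h import *
np.set_printoptions(precision=4,suppress=True)
C={n:dict(np.load(n+"0.npz")) for n in("scene","top")}
for n,c in C.items():
    P=cloud(c); hsv=cv2.cvtColor(c["color"],cv2.COLOR_RGB2HSV); H,S,V=[hsv[...,i].astype(int) for i in range(3)]; X,Y,Z=P[...,0],P[...,1],P[...,2]
    box=lambda a,b,d,e:(X>a)&(X<b)&(Y>d)&(Y<e)
    m=box(.34,.5,-.42,-.28)&(V<75)&(Z>.094)&(Z<.115)
    r=cv2.minEnclosingCircle(P[m][:,:2].astype(np.float32)); print(n,"lid circ",r,np.median(P[m],0),m.sum())
    m=box(.5,.7,-.06,.1)&(V<60)&(Z<.025); print(n,"pad",cv2.minAreaRect(P[m][:,:2].astype(np.float32)),np.median(P[m][:,2]),P[m].mean(0))
    m=box(.45,.68,-.1,.17)&(Z>.052)&(Z<.068)&(H>5)&(H<30)&(S>50); print(n,"walls",cv2.minAreaRect(P[m][:,:2].astype(np.float32)),m.sum())
    m=box(.45,.68,-.1,.17)&(Z<.07)&(H>5)&(H<30)&(S>50); r=cv2.minAreaRect(P[m][:,:2].astype(np.float32)); print(n,"carrier",r); print(cv2.boxPoints(r))
    m=box(.35,.55,0,.17)&(H>95)&(H<125)&(S>90)&(Z>.06); q=P[m][:,:2].astype(np.float32); l=cv2.fitLine(q,2,0,.01,.01).ravel(); print(n,"gate",l,np.degrees(np.arctan2(l[1],l[0])),q[np.argmin(q[:,0])],q[np.argmax(q[:,0])])
    m=(H>20)&(H<35)&(S>150)&box(.3,.7,-.35,-.05)&(Z>.09)&(Z<.115)
    k,lb,st,ce=cv2.connectedComponentsWithStats(m.astype(np.uint8))
    for i in range(1,k):
        if st[i,4]>20: print(n,"yellow",P[lb==i].mean(0))
    m=box(.43,.5,-.45,-.25)&(Z>.012)&(Z<.12)&(V>75); print(n,"drawer front x/z",np.percentile(X[m],[1,5,50]),np.percentile(Z[m],[50,95]) )
    m=box(.4,.56,.18,.34)&(Z>.09)&(Z<.115); print(n,"white",cv2.minEnclosingCircle(P[m][:,:2].astype(np.float32)))
    m=box(.44,.6,-.12,0.0)&(Z>.03)&(Z<.075)&(S<60); print(n,"bracket",[np.percentile(P[m][:,i],[2,50,98]) for i in range(3)],m.sum())
    for z in (.15,.25,.35,.45,.6): 
        m=(np.abs(Y)<.25)&(X>.3)&(Z>z)&(Z<z+.1)&(c["z_map"]>0); print(n,"shelf front x at z",z,np.percentile(X[m],[.2,1]) if m.any() else 0)
import cv2
R=cv2.Rodrigues(observe()["ee_rot"])[0]; print(R)
E
python3 m.py
```

```text
scene lid circ ((0.40961578488349915, -0.3493194878101349), 0.029643109068274498) [ 0.4075 -0.3454  0.1046] 189
scene pad ((0.5873962640762329, 0.030672110617160797), (0.08116666972637177, 0.08542229980230331), 40.95427703857422) 0.009375449732042296 [0.5883 0.0292 0.0093]
scene walls ((0.5766146779060364, 0.030434228479862213), (0.18154560029506683, 0.1303764134645462), 83.16226196289062) 361
scene carrier ((0.591221809387207, 0.02780434489250183), (0.18105638027191162, 0.18418541550636292), 82.19223022460938)
[[ 0.4877 -0.0494]
 [ 0.6702 -0.0744]
 [ 0.6948  0.105 ]
 [ 0.5123  0.13  ]]
scene gate [0.8551 0.5185 0.4461 0.0836] 31.234121 [0.3814 0.0497] [0.505  0.1171]
scene yellow [ 0.5993 -0.1713  0.1027]
scene yellow [ 0.4735 -0.1993  0.103 ]
scene yellow [ 0.3786 -0.2309  0.103 ]
scene drawer front x/z [0.4311 0.4353 0.4719] [0.0259 0.0812]
scene white ((0.479839026927948, 0.2752959430217743), 0.032619960606098175)
scene bracket [array([0.4845, 0.5203, 0.5837]), array([-0.0622, -0.0487, -0.0165]), array([0.0314, 0.0472, 0.0668])] 202
scene shelf front x at z 0.15 [0.6781 0.6804]
s
[... 764 characters left out ...]
0.8532 0.5216 0.4534 0.086 ] 31.438986 [0.3887 0.0485] [0.5097 0.1178]
top yellow [ 0.588  -0.1593  0.1   ]
top yellow [ 0.4663 -0.1841  0.1013]
top drawer front x/z [0.4329 0.4388 0.4777] [0.0264 0.0772]
top white ((0.48266491293907166, 0.27479150891304016), 0.03344504535198212)
top bracket [array([0.4898, 0.5294, 0.5944]), array([-0.0633, -0.0496, -0.0181]), array([0.0343, 0.0573, 0.0677])] 111
top shelf front x at z 0.15 [0.6802 0.6809]
top shelf front x at z 0.25 [0.6699 0.6717]
top shelf front x at z 0.35 [0.6795 0.6808]
top shelf front x at z 0.45 [0.6803 0.6818]
top shelf front x at z 0.6 [0.6758 0.677 ]
[[ 0.9005  0.4348 -0.0006]
 [ 0.4348 -0.9005  0.0019]
 [ 0.0003 -0.002  -1.    ]]
```

```bash
cat > d.py <<'E'
import sys
from h import *
# usage: d.py x y zgrasp yaw(deg of tool y)
np.set_printoptions(precision=4,suppress=True)
def delta(x,y,z,yaw=None):
    o=observe(); R=cv2.Rodrigues(o["ee_rot"])[0]; g=o["eef_pos"]+R[:,2]*pinch_z
    a=np.degrees(np.arctan2(R[1,1],R[0,1])); 
    print("t",o["time"],"grasp",g,"yaw",a,"F",o["force"],"q",o["q"],"w",o["gripper_width"])
    print("tool mm",R.T@(np.array([x,y,z])-g)*1000, "turn", None if yaw is None else -(yaw-a), "tilt",R[2])
if __name__=="__main__": delta(*map(float,sys.argv[1:]))
E
python3 d.py .411 -.349 .2 -64
```

```text
t 0.1 grasp [ 0.2498 -0.5172  0.2232] yaw -64.22995090100463 F [-0.6161  0.3154 -0.1856] q [-1.2715  0.2073  1.5428  0.      1.3935 -0.1505] w 0.09404698610907306
tool mm [218.2781 -81.3024  23.442 ] turn -0.2299509010046279 tilt [ 0.0003 -0.002  -1.    ]
```

>>> {"op": "move_arm", "data": {
  "increments": [
    [94,14,-5,0,0],
    [94,28,-10,0,0],
    [94,28,-10,0,0],
    [94,28,-10,0,0],
    [94,28,-10,0,0],
    [94,28,-10,0,0],
    [94,28,-10,0,0],
    [94,20,-9,0,0],
    [94,10,-5,0,0],
    [94,6,-3,0,0],
    [94,0,0,0,0],
    [94,0,0,0,0]
  ],
  "grip_force": 20
}}

```text
time: 1.3
eef_pos: [0.4103, -0.3496, 0.4046]
ee_rot: [3.062, 0.7, -0.001]
force: [-0.2, -0.4, 0.7]
gripper_width: 0.0942
gripper_force: 0.0
```

```bash
python3 d.py .411 -.349 .075 -64
```

```text
t 1.3 grasp [ 0.4103 -0.3496  0.2242] yaw -64.25993410542218 F [-0.2109 -0.4464  0.686 ] q [-0.8661  0.1305  1.6299 -0.0004  1.3811  0.2555] w 0.09423569962016778
tool mm [  0.9865  -0.2605 149.1938] turn -0.2599341054221753 tilt [-0.0004  0.0001 -1.    ]
```

>>> {"op": "move_arm", "data": {
  "increments": [
    [94,1,0,10,0],
    [94,0,0,20,0],
    [94,0,0,25,0],
    [94,0,0,25,0],
    [94,0,0,25,0],
    [94,0,0,20,0],
    [94,0,0,14,0],
    [94,0,0,8,0],
    [94,0,0,2,0],
    [94,0,0,0,0],
    [94,0,0,0,0]
  ]
}}

```text
time: 2.4
eef_pos: [0.4119, -0.3492, 0.2567]
ee_rot: [3.061, 0.7, 0.002]
force: [0.6, 0.5, 0.7]
gripper_width: 0.0939
gripper_force: 0.0
```

>>> {"op": "move_arm", "data": {
  "increments": [
    [56,0,0,0,0],
    [56,0,0,0,0],
    [56,0,0,0,0],
    [56,0,0,0,0],
    [56,0,0,0,0],
    [56,0,0,0,0],
    [56,0,0,0,0],
    [56,0,0,0,0],
    [56,0,0,0,0],
    [56,0,0,0,0]
  ],
  "grip_force": 25
}}

```text
time: 3.4
eef_pos: [0.4121, -0.3495, 0.2566]
ee_rot: [3.06, 0.7, 0.002]
force: [3.2, -5.0, 5.1]
gripper_width: 0.0644
gripper_force: 25.0
```

>>> {"op": "move_arm", "data": {
  "increments": [
    [56,0,0,-5,0],
    [56,0,0,-10,0],
    [56,0,0,-20,0],
    [56,0,0,-25,0],
    [56,0,0,-25,0],
    [56,0,0,-25,0],
    [56,0,0,-25,0],
    [56,0,0,-10,0],
    [56,0,0,-5,0],
    [56,0,0,0,0]
  ]
}}

```text
time: 4.4
eef_pos: [0.4112, -0.3483, 0.4048]
ee_rot: [-3.06, -0.7, 0.002]
force: [0.5, 0.4, -4.2]
gripper_width: 0.0642
gripper_force: 24.8
```

```bash
python3 d.py .5895 .0305 .226 -97
```

```text
t 4.4 grasp [ 0.411  -0.348   0.2244] yaw -64.22435694888426 F [ 0.4803  0.3586 -4.2237] q [-0.8634  0.1307  1.6293  0.0001  1.3838  0.2575] w 0.06423404789987291
tool mm [ 325.3482 -263.2198   -1.2024] turn 32.775643051115736 tilt [-0.0005 -0.0022 -1.    ]
```

>>> {"op": "move_arm", "data": {
  "increments": [
    [56,0,0,0,2],
    [56,0,0,0,5],
    [56,0,0,0,6],
    [56,0,0,0,7],
    [56,0,0,0,6],
    [56,0,0,0,5],
    [56,0,0,0,2],
    [56,0,0,0,0]
  ]
}}

```text
time: 5.2
eef_pos: [0.4111, -0.3483, 0.4034]
ee_rot: [-3.132, 0.198, 0.005]
force: [-1.1, -0.2, -3.7]
gripper_width: 0.0642
gripper_force: 24.8
```

```bash
python3 d.py .5895 .0305 .2 -97
```

```text
t 5.2 grasp [ 0.4106 -0.3476  0.223 ] yaw -97.22203279506564 F [-1.0712 -0.1528 -3.7041] q [-0.8635  0.1324  1.6304  0.      1.3834  0.8334] w 0.06415280103889569
tool mm [ 130.034  -397.5293   23.7777] turn -0.222032795065644 tilt [-0.0034 -0.0032 -1.    ]
```

>>> {"op": "move_arm", "data": {
  "increments": [
    [56,5,-14,0,0],
    [56,10,-30,0,0],
    [56,13,-40,0,0],
    [56,14,-44,0,0],
    [56,15,-45,0,0],
    [56,15,-45,0,0],
    [56,15,-45,0,0],
    [56,14,-44,0,0],
    [56,13,-40,0,0],
    [56,9,-28,0,0],
    [56,5,-15,0,0],
    [56,2,-7,0,0]
  ]
}}

```text
time: 6.4
eef_pos: [0.5905, 0.0305, 0.405]
ee_rot: [3.136, -0.194, -0.002]
force: [-0.2, 0.4, -3.3]
gripper_width: 0.0642
gripper_force: 24.8
```

>>> {"op": "move_arm", "data": {
  "increments": [
    [56,0,0,0,0],
    [56,0,0,0,0]
  ]
}}

```text
time: 6.6
eef_pos: [0.5901, 0.0278, 0.4054]
ee_rot: [3.134, -0.2, -0.001]
force: [0.4, -0.3, -4.2]
gripper_width: 0.0643
gripper_force: 24.8
```

```bash
python3 - <<'E'
from d import *
delta(.5895,.0305,.085,-97)
c=read_camera("scene"); t=read_camera("top")
P=cloud(c)
# jar underside check: lowest white/dark points of the held jar
o=observe(); R=cv2.Rodrigues(o["ee_rot"])[0]; g=o["eef_pos"]+R[:,2]*pinch_z
m=(np.hypot(P[...,0]-g[0],P[...,1]-g[1])<.045)&(P[...,2]>.11)&(P[...,2]<g[2]+.03)
print(np.percentile(P[m][:,2],[.5,2,50,98]),m.sum())
save("held",np.hstack([cv2.resize(c["color"][90:240,220:400],None,fx=2.2,fy=2.2),cv2.resize(t["color"][100:250,230:410],None,fx=2.2,fy=2.2)]))
E
```

```text
t 6.6 grasp [0.5899 0.0277 0.225 ] yaw -97.2849402958302 F [ 0.3618 -0.263  -4.1833] q [-0.0992  0.2394  1.5002 -0.0008  1.4029  1.5989] w 0.0642578474434145
tool mm [ -0.6794  -2.8807 140.0036] turn -0.28494029583019653 tilt [-0.0009  0.0008 -1.    ]
[0.1521 0.1552 0.2225 0.2549] 865
```

View pics/held.png

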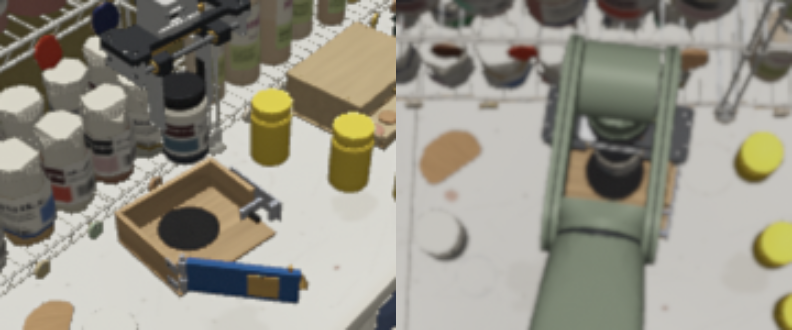

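The held jar hangs upright over the pad, which is at (188,228) in the left half. The gripper stays clear of the shelf.

>>> {"op": "move_arm", "data": {
  "increments": [
    [56,0,-1,5,0],
    [56,0,-2,12,0],
    [56,0,0,20,0],
    [56,0,0,22,0],
    [56,0,0,22,0],
    [56,0,0,20,0],
    [56,0,0,14,0],
    [56,0,0,8,0],
    [56,0,0,5,0],
    [56,0,0,3,0],
    [56,0,0,2,0],
    [56,0,0,0,0]
  ]
}}

```text
time: 7.9
eef_pos: [0.5911, 0.0317, 0.2732]
ee_rot: [3.135, -0.198, 0.002]
force: [-0.6, -0.4, -3.3]
gripper_width: 0.0643
gripper_force: 24.8
```

>>> {"op": "move_arm", "data": {
  "increments": [
    [56,0,0,1,0],
    [56,0,0,1,0],
    [56,0,0,1,0],
    [56,0,0,0,0],
    [56,0,0,0,0]
  ]
}}

```text
time: 8.4
eef_pos: [0.5908, 0.0317, 0.2697]
ee_rot: [-3.135, 0.198, 0.0]
force: [0.4, -0.4, -4.1]
gripper_width: 0.0641
gripper_force: 24.8
```

```bash
python3 d.py .5895 .0305 .083 -97
```

```text
t 8.4 grasp [0.5908 0.0317 0.0893] yaw -97.22795660879437 F [ 0.4474 -0.4418 -4.1316] q [-0.0926  0.3821  1.6158  0.      1.1437  1.6044] w 0.06414850601460988
tool mm [-1.1753  1.3668  6.2511] turn -0.22795660879437207 tilt [-0. -0. -1.]
```

>>> {"op": "move_arm", "data": {
  "increments": [
    [56,-1,1,1,0],
    [56,0,0,1,0],
    [56,0,0,1,0],
    [56,0,0,1,0],
    [56,0,0,0.5,0],
    [56,0,0,0.5,0],
    [56,0,0,0,0],
    [56,0,0,0,0]
  ]
}}

```text
time: 9.2
eef_pos: [0.5898, 0.0308, 0.2647]
ee_rot: [-3.135, 0.198, -0.0]
force: [0.2, 0.5, -2.7]
gripper_width: 0.0644
gripper_force: 24.8
```

>>> {"op": "move_arm", "data": {
  "increments": [
    [56,0,0,0.5,0],
    [56,0,0,0.5,0],
    [56,0,0,0,0],
    [56,0,0,0,0]
  ]
}}

```text
time: 9.6
eef_pos: [0.59, 0.0308, 0.2646]
ee_rot: [3.135, -0.198, 0.002]
force: [-2.3, 0.3, 3.3]
gripper_width: 0.0645
gripper_force: 25.0
```

Contact: the force changed sign. Releasing and lifting.

>>> {"op": "move_arm", "data": {
  "increments": [
    [68,0,0,0,0],
    [74,0,0,0,0],
    [82,0,0,0,0],
    [90,0,0,0,0],
    [90,0,0,0,0],
    [90,0,0,0,0],
    [90,0,0,0,0]
  ]
}}

```text
time: 10.3
eef_pos: [0.5897, 0.0308, 0.2636]
ee_rot: [-3.135, 0.198, 0.0]
force: [-0.5, 0.3, 0.1]
gripper_width: 0.0899
gripper_force: 0.0
```

>>> {"op": "move_arm", "data": {
  "increments": [
    [90,0,0,-5,0],
    [90,0,0,-10,0],
    [90,0,0,-20,0],
    [90,0,0,-25,0],
    [90,0,0,-25,0],
    [90,0,0,-25,0],
    [90,0,0,-20,0],
    [90,0,0,-10,0],
    [90,0,0,-5,0],
    [90,0,0,0,0]
  ]
}}

```text
time: 11.3
eef_pos: [0.5897, 0.0309, 0.4091]
ee_rot: [3.135, -0.198, 0.001]
force: [0.7, -0.2, 0.1]
gripper_width: 0.0899
gripper_force: 0.0
```

```bash
cat > g.py <<'E'
from d import *
ex=np.array([np.cos(np.radians(-7.2)),np.sin(np.radians(-7.2))]); ey=np.array([-ex[1],ex[0]])
pad=np.array([.5895,.0305]); cen=pad-.018*ex; H=cen-.070*ex+.080*ey
def tgt(th,off,r=.105):
    a=262.8-th; u=np.array([np.cos(np.radians(a)),np.sin(np.radians(a))]); n=np.array([u[1],-u[0]])
    return H+r*u+off*n, a-180
E
python3 - <<'E'
from g import *
p,y=tgt(51.5,.05); print(H,p,y); delta(*p,.228,y)
E
```

```text
[0.5122 0.1209] [0.3965 0.1091] 31.30000000000001
t 11.3 grasp [0.5899 0.0308 0.2287] yaw -97.22646381232246 F [ 0.7287 -0.2411  0.1427] q [-0.0942  0.2355  1.4971 -0.      1.4081  1.6027] w 0.08989130887230547
tool mm [-201.6406  -53.2941    0.566 ] turn -128.52646381232248 tilt [ 0.0008  0.     -1.    ]
```

>>> {"op": "move_arm", "data": {
  "increments": [
    [0,-10,-3,0,0],
    [0,-20,-5,0,0],
    [0,-28,-7,0,0],
    [0,-30,-8,0,0],
    [0,-30,-8,0,0],
    [0,-30,-8,0,0],
    [0,-25,-7,0,0],
    [0,-17,-5,0,0],
    [0,-9,-2,0,-4],
    [0,-3,0,0,-7],
    [0,0,0,0,-8],
    [0,0,0,0,-8]
  ],
  "grip_force": 20
}}

```text
time: 12.5
eef_pos: [0.3947, 0.1089, 0.4072]
ee_rot: [-3.093, -0.549, 0.005]
force: [0.7, 0.3, 0.9]
gripper_width: 0.0006
gripper_force: 0.0
```

>>> {"op": "move_arm", "data": {
  "increments": [
    [0,0,0,0,-8],
    [0,0,0,0,-8],
    [0,0,0,0,-8],
    [0,0,0,0,-8],
    [0,0,0,0,-8],
    [0,0,0,0,-8],
    [0,0,0,0,-8],
    [0,0,0,0,-8],
    [0,0,0,0,-8],
    [0,0,0,0,-8],
    [0,0,0,0,-8],
    [0,0,0,0,-8]
  ]
}}

```text
time: 13.7
eef_pos: [0.3949, 0.1088, 0.4071]
ee_rot: [-1.661, -2.664, 0.003]
force: [0.0, 0.8, 0.5]
gripper_width: 0.0002
gripper_force: 0.0
```

>>> {"op": "move_arm", "data": {
  "increments": [
    [0,0,0,0,-4],
    [0,0,0,0,-1],
    [0,0,0,0,0]
  ]
}}

```text
time: 14.0
eef_pos: [0.3953, 0.1087, 0.4077]
ee_rot: [-1.553, -2.729, 0.002]
force: [0.4, -0.4, -0.2]
gripper_width: 0.0006
gripper_force: 0.0
```

```bash
python3 - <<'E'
from g import *
p,y=tgt(51.5,.05); delta(*p,.05,y)
c=read_camera("scene"); t=read_camera("top"); np.savez("scene1.npz",**c); np.savez("top1.npz",**t)
save("gate1",np.hstack([cv2.resize(c["color"][130:240,250:400],None,fx=2.6,fy=2.6),cv2.resize(t["color"][140:250,270:420],None,fx=2.6,fy=2.6)]))
E
```

```text
t 14.0 grasp [0.395  0.1087 0.2273] yaw 30.723941112159324 F [ 0.4398 -0.3798 -0.2306] q [ 0.0565 -0.1629  1.9123  0.0001  1.3942 -0.4797] w 0.00064303318340314
tool mm [ -0.6331   1.8221 177.3035] turn -0.5760588878406878 tilt [ 0.001  -0.0017 -1.    ]
```

View pics/gate1.png

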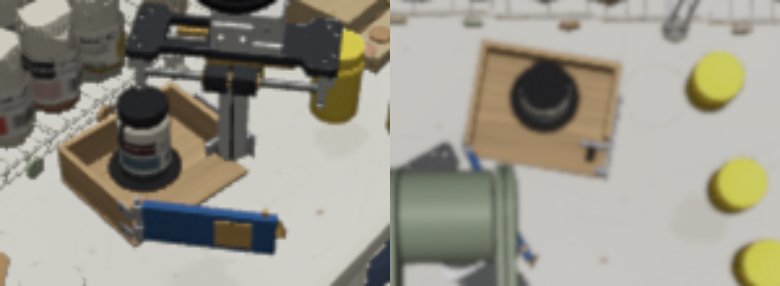

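The black jar stands upright and centred on the pad, at (145,165) in the left half. The gate is unmoved. Lowering beside the gate's outside face.

>>> {"op": "move_arm", "data": {
  "increments": [
    [0,0,2,8,-0.6],
    [0,0,0,18,0],
    [0,0,0,24,0],
    [0,0,0,25,0],
    [0,0,0,25,0],
    [0,0,0,25,0],
    [0,0,0,22,0],
    [0,0,0,16,0],
    [0,0,0,9,0],
    [0,0,0,4,0],
    [0,0,0,1,0],
    [0,0,0,0,0]
  ]
}}

```text
time: 15.3
eef_pos: [0.3981, 0.1097, 0.2322]
ee_rot: [1.538, 2.738, 0.001]
force: [-0.0, -0.5, -0.1]
gripper_width: 0.0005
gripper_force: 0.0
```

```bash
python3 - <<'E'
from g import *
p,y=tgt(51.5,.025); delta(*p,.05,y)
E
```

```text
t 15.3 grasp [0.3984 0.1097 0.0518] yaw 31.371176358895873 F [-0.0059 -0.5429 -0.0957] q [ 0.0586  0.0999  2.0734  0.      0.9671 -0.489 ] w 0.0005450331593322537
tool mm [-24.6029  -1.9422   1.7841] turn 0.07117635889586182 tilt [-0.0006  0.0011 -1.    ]
```

>>> {"op": "move_arm", "data": {
  "increments": [
    [0,-5,-1,1,0],
    [0,-8,-1,1,0],
    [0,-6,0,0,0],
    [0,-3,0,0,0],
    [0,-1,0,0,0],
    [0,-1,0,0,0],
    [0,-1,0,0,0],
    [0,-1,0,0,0],
    [0,-1,0,0,0],
    [0,-1,0,0,0],
    [0,-1,0,0,0],
    [0,-1,0,0,0]
  ]
}}

```text
time: 16.5
eef_pos: [0.4116, 0.083, 0.2296]
ee_rot: [1.538, 2.739, -0.0]
force: [0.4, -0.5, 0.1]
gripper_width: 0.0003
gripper_force: 0.0
```

```bash
python3 - <<'E'
from g import *
p,y=tgt(51.5,.017); delta(*p,.05,y)
c=read_camera("scene"); P=cloud(c)
hsv=cv2.cvtColor(c["color"],cv2.COLOR_RGB2HSV); h,s,z=hsv[...,0],hsv[...,1],P[...,2]
m=(P[...,0]>.33)&(P[...,0]<.56)&(P[...,1]>-.06)&(P[...,1]<.17)&(h>95)&(h<125)&(s>90)&(z>.06)
l=cv2.fitLine(P[m][:,:2].astype(np.float32),2,0,.01,.01).ravel(); print(np.degrees(np.arctan2(l[1],l[0])),m.sum(),l)
E
```

```text
t 16.5 grasp [0.4116 0.083  0.0492] yaw 31.376571419640648 F [ 0.3677 -0.5043  0.1106] q [-0.0079  0.1194  2.0581 -0.      0.964  -0.5555] w 0.0003300648674762474
tool mm [-2.8414  0.6417 -0.7546] turn 0.0765714196406364 tilt [-0. -0. -1.]
29.280159 203 [0.8722 0.4891 0.4474 0.0869]
```

>>> {"op": "move_arm", "data": {
  "increments": [
    [0,-1,0,0,0],
    [0,-1,0,0,0],
    [0,-1,0,0,0],
    [0,-1,0,0,0],
    [0,-1.8,-0.3,0,-1],
    [0,-2.8,-0.5,0,-1.5],
    [0,-3.7,-0.6,0,-2],
    [0,-3.7,-0.6,0,-2],
    [0,-3.7,-0.6,0,-2],
    [0,-3.7,-0.6,0,-2],
    [0,-3.7,-0.6,0,-2],
    [0,-3.7,-0.6,0,-2]
  ]
}}

```text
time: 17.75
eef_pos: [0.4267, 0.0556, 0.2296]
ee_rot: [-1.177, -2.913, -0.0]
force: [0.4, 0.3, -0.5]
gripper_width: 0.0004
gripper_force: 0.2
```

```bash
cat > chk.py <<'E'
from g import *
o=observe(); R=cv2.Rodrigues(o["ee_rot"])[0]; th=82.8-np.degrees(np.arctan2(R[1,1],R[0,1]))
f=[]
for i in range(1): 
    c=read_camera("scene"); P=cloud(c)
hsv=cv2.cvtColor(c["color"],cv2.COLOR_RGB2HSV); h,s,z=hsv[...,0],hsv[...,1],P[...,2]
m=(P[...,0]>.33)&(P[...,0]<.56)&(P[...,1]>-.06)&(P[...,1]<.17)&(h>95)&(h<125)&(s>90)&(z>.06)
l=cv2.fitLine(P[m][:,:2].astype(np.float32),2,0,.01,.01).ravel(); a=np.degrees(np.arctan2(l[1],l[0]))%180
rel=R.T@np.r_[(o["eef_pos"]+R[:,2]*pinch_z)[:2]-H,0]*1000
o=observe(); print("tool th %.2f  gate cam th %.1f n %d  rel hinge x %.1f y %.1f z %.4f"%(th,82.8-a,m.sum(),rel[0],rel[1],o["eef_pos"][2]-pinch_z),"F tool",R.T@o["force"],"t",o["time"])
E
python3 chk.py
```

```text
tool th 36.81  gate cam th 38.5 n 213  rel hinge x 16.2 y -106.4 z 0.0494 F tool [0.241  0.91   0.0557] t 17.8
```

>>> {"op": "move_arm", "data": {
  "increments": [
    [0,-1.8,-0.3,0,-1],
    [0,-3.7,-0.6,0,-2],
    [0,-3.7,-0.6,0,-2],
    [0,-3.7,-0.6,0,-2],
    [0,-3.7,-0.6,0,-2],
    [0,-3.7,-0.6,0,-2],
    [0,-3.7,-0.6,0,-2],
    [0,-3.7,-0.6,0,-2],
    [0,-3.7,-0.6,0,-2],
    [0,-2.8,-0.5,0,-1.5],
    [0,-1.8,-0.3,0,-1],
    [0,0,0,0,0]
  ]
}}

```text
time: 19.0
eef_pos: [0.4526, 0.0302, 0.2297]
ee_rot: [0.67, 3.069, -0.0]
force: [0.2, -0.3, 0.1]
gripper_width: 0.0007
gripper_force: 0.0
```

```bash
python3 chk.py; python3 - <<'E'
from h import *
c=read_camera("scene");t=read_camera("top")
save("near",np.hstack([cv2.resize(c["color"][140:230,265:395],None,fx=3,fy=3,interpolation=2),cv2.resize(t["color"][150:240,275:405],None,fx=3,fy=3,interpolation=2)]))
E
```

```text
tool th 17.42  gate cam th 18.9 n 179  rel hinge x 16.4 y -107.3 z 0.0493 F tool [ 0.1227 -0.2268  0.2492] t 19.05
```

View pics/near.png

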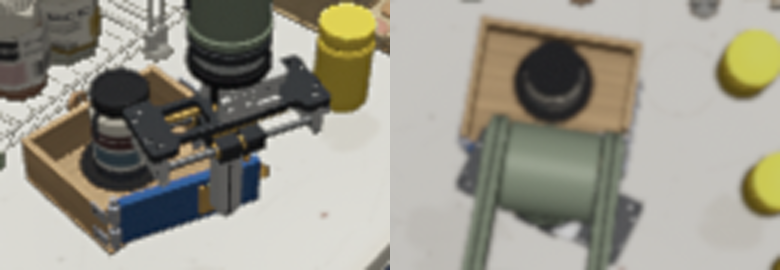

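The fingers are flat on the push plate. The gate is about 17° open and the jar is clear of the gripper body. Continuing slowly.

>>> {"op": "move_arm", "data": {
  "increments": [
    [0,-1.8,-0.3,0,-1],
    [0,-1.8,-0.3,0,-1],
    [0,-1.8,-0.3,0,-1],
    [0,-1.8,-0.3,0,-1],
    [0,-1.8,-0.3,0,-1],
    [0,-0.9,-0.1,0,-0.5],
    [0,-0.9,-0.1,0,-0.5],
    [0,0,0,0,0]
  ]
}}

```text
time: 19.95
eef_pos: [0.462, 0.0246, 0.2297]
ee_rot: [0.508, 3.1, 0.0]
force: [0.4, -0.7, -0.4]
gripper_width: 0.0007
gripper_force: 0.0
```

```bash
python3 chk.py
```

```text
tool th 11.42  gate cam th 14.3 n 174  rel hinge x 16.8 y -107.3 z 0.0493 F tool [ 0.1702 -0.6483 -0.2734] t 20.0
```

>>> {"op": "move_arm", "data": {
  "increments": [
    [0,-0.9,-0.1,0,-0.5],
    [0,-0.9,-0.2,0,-0.5],
    [0,-0.9,-0.1,0,-0.5],
    [0,-0.9,-0.2,0,-0.5],
    [0,0,0,0,0]
  ]
}}

```text
time: 20.5
eef_pos: [0.4652, 0.0229, 0.2297]
ee_rot: [0.454, 3.108, 0.0]
force: [-0.2, 0.3, 0.6]
gripper_width: 0.0002
gripper_force: 0.0
```

```bash
python3 chk.py
```

```text
tool th 9.42  gate cam th 12.7 n 173  rel hinge x 17.0 y -107.4 z 0.0493 F tool [ 1.0737  0.0022 -0.4834] t 20.55
```

>>> {"op": "move_arm", "data": {
  "increments": [
    [0,-0.9,-0.1,0,-0.5],
    [0,-0.9,-0.2,0,-0.5],
    [0,-0.9,-0.1,0,-0.5],
    [0,0,0,0,0]
  ]
}}

```text
time: 20.95
eef_pos: [0.4676, 0.0217, 0.2297]
ee_rot: [0.413, 3.114, -0.0]
force: [-0.7, -0.7, 0.5]
gripper_width: 0.0002
gripper_force: 0.0
```

>>> {"op": "move_arm", "data": {
  "increments": [
    [0,-0.9,-0.1,0,-0.5],
    [0,-0.9,-0.2,0,-0.5],
    [0,-0.9,-0.1,0,-0.5],
    [0,0,0,0,0]
  ]
}}

```text
time: 21.35
eef_pos: [0.4702, 0.0207, 0.2297]
ee_rot: [0.372, 3.119, 0.0]
force: [-0.3, -0.2, 0.3]
gripper_width: 0.0002
gripper_force: 0.0
```

>>> {"op": "move_arm", "data": {
  "increments": [
    [0,-0.9,-0.1,0,-0.5],
    [0,-0.9,-0.2,0,-0.5],
    [0,0,0,0,0]
  ]
}}

```text
time: 21.65
eef_pos: [0.4718, 0.02, 0.2297]
ee_rot: [0.345, 3.122, 0.0]
force: [-0.8, -0.2, -0.6]
gripper_width: 0.0006
gripper_force: 0.0
```

```bash
python3 chk.py
```

```text
tool th 5.42  gate cam th 9.7 n 173  rel hinge x 17.3 y -107.3 z 0.0493 F tool [-0.9049  1.0076 -0.0635] t 21.7
```

>>> {"op": "move_arm", "data": {
  "increments": [
    [0,-0.9,-0.1,0,-0.4],
    [0,-0.9,-0.1,0,-0.4],
    [0,-0.9,-0.1,0,-0.4],
    [0,0,0,0,0]
  ]
}}

```text
time: 22.1
eef_pos: [0.4744, 0.0191, 0.2297]
ee_rot: [0.313, 3.126, 0.0]
force: [-0.4, -0.5, 1.1]
gripper_width: 0.0004
gripper_force: 0.0
```

>>> {"op": "move_arm", "data": {
  "increments": [
    [0,-0.9,-0.1,0,-0.4],
    [0,-0.9,-0.1,0,-0.4],
    [0,0,0,0,0]
  ]
}}

```text
time: 22.4
eef_pos: [0.4762, 0.0186, 0.2297]
ee_rot: [0.291, 3.128, 0.0]
force: [-0.1, 1.7, 0.0]
gripper_width: 0.0008
gripper_force: 0.0
```

>>> {"op": "move_arm", "data": {
  "increments": [
    [0,-0.9,-0.1,0,-0.4],
    [0,-0.9,-0.1,0,-0.4],
    [0,0,0,0,0]
  ]
}}

```text
time: 22.7
eef_pos: [0.4779, 0.018, 0.2297]
ee_rot: [0.269, 3.13, 0.0]
force: [-0.0, 0.6, -1.0]
gripper_width: 0.0
gripper_force: 0.0
```

```bash
python3 chk.py
```

```text
tool th 2.62  gate cam th 5.7 n 152  rel hinge x 16.2 y -107.2 z 0.0493 F tool [ 0.1181 -0.6018 -0.4799] t 22.75
```

>>> {"op": "move_arm", "data": {
  "increments": [
    [0,-0.9,-0.1,0,-0.5],
    [0,-0.9,-0.1,0,-0.5],
    [0,0,0,0,0]
  ]
}}

```text
time: 23.05
eef_pos: [0.4791, 0.0177, 0.2295]
ee_rot: [-0.241, -3.13, -0.0]
force: [-2.1, 0.3, 2.4]
gripper_width: 0.0002
gripper_force: 1.5
```

>>> {"op": "move_arm", "data": {
  "increments": [
    [0,-0.9,-0.1,0,-0.5],
    [0,-0.9,-0.1,0,-0.5],
    [0,0,0,0,0]
  ]
}}

```text
time: 23.35
eef_pos: [0.4808, 0.0171, 0.2294]
ee_rot: [-0.214, -3.133, 0.0]
force: [-4.6, -0.8, 2.9]
gripper_width: 0.0006
gripper_force: 2.4
```

```bash
python3 chk.py; python3 - <<'E'
from h import *
c=read_camera("scene")
save("near2",cv2.resize(c["color"][150:220,275:375],None,fx=6,fy=6,interpolation=2))
E
```

```text
tool th 0.61  gate cam th 4.3 n 150  rel hinge x 17.3 y -107.1 z 0.0490 F tool [ 3.7268 -0.9177 -3.2292] t 23.4
```

View pics/near2.png

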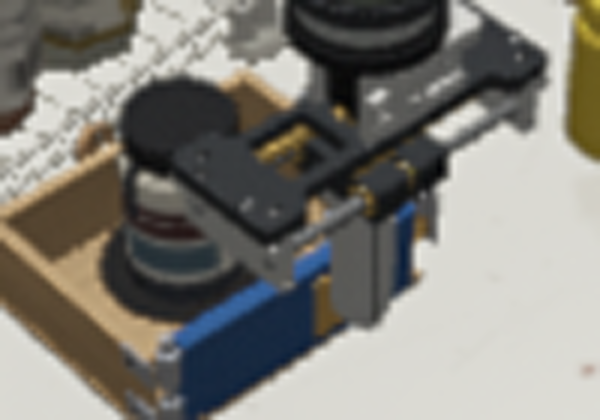

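The left-hand gripper body is in front of the jar and doesn't touch it. The rising force shows the bolt is meeting the strike. Proceeding in small steps.

>>> {"op": "move_arm", "data": {
  "increments": [
    [0,-0.8,-0.1,0,-0.3],
    [0,-0.8,-0.1,0,-0.3],
    [0,0,0,0,0]
  ]
}}

```text
time: 23.75
eef_pos: [0.4824, 0.0167, 0.2294]
ee_rot: [-0.198, -3.134, 0.0]
force: [-4.6, 0.9, 4.1]
gripper_width: 0.0003
gripper_force: 2.5
```

>>> {"op": "move_arm", "data": {
  "increments": [
    [0,-0.8,-0.1,0,-0.4],
    [0,-0.8,-0.1,0,-0.4],
    [0,0,0,0,0]
  ]
}}

```text
time: 24.05
eef_pos: [0.4838, 0.0163, 0.2294]
ee_rot: [-0.176, -3.134, 0.0]
force: [-5.7, -1.6, 4.8]
gripper_width: 0.001
gripper_force: 2.9
```

>>> {"op": "move_arm", "data": {
  "increments": [
    [0,-0.8,-0.1,0,-0.4],
    [0,-0.8,-0.1,0,-0.4],
    [0,0,0,0,0]
  ]
}}

```text
time: 24.35
eef_pos: [0.4852, 0.0159, 0.2294]
ee_rot: [-0.154, -3.135, 0.0]
force: [-7.6, -0.2, 5.3]
gripper_width: 0.0003
gripper_force: 3.2
```

```bash
python3 chk.py
```

```text
tool th -1.59  gate cam th 2.0 n 144  rel hinge x 17.0 y -107.2 z 0.0490 F tool [ 6.288  -0.7192 -3.6516] t 24.4
```

>>> {"op": "move_arm", "data": {
  "increments": [
    [0,-0.8,-0.1,0,-0.4],
    [0,-0.8,-0.1,0,-0.4],
    [0,0,0,0,0]
  ]
}}

```text
time: 24.7
eef_pos: [0.4882, 0.0155, 0.2298]
ee_rot: [0.132, 3.137, -0.0]
force: [-0.9, -0.4, 1.2]
gripper_width: 0.0002
gripper_force: 0.3
```

>>> {"op": "move_arm", "data": {
  "increments": [
    [0,-0.8,-0.1,0,-0.4],
    [0,-0.8,-0.1,0,-0.4],
    [0,0,0,0,0]
  ]
}}

```text
time: 25.0
eef_pos: [0.4893, 0.0152, 0.2298]
ee_rot: [0.11, 3.139, -0.0]
force: [-1.6, -0.8, 2.4]
gripper_width: 0.0004
gripper_force: 0.8
```

>>> {"op": "move_arm", "data": {
  "increments": [
    [0,-0.8,-0.1,0,-0.4],
    [0,0,0,0,0]
  ]
}}

```text
time: 25.2
eef_pos: [0.4899, 0.0151, 0.2297]
ee_rot: [0.099, 3.14, -0.0]
force: [-1.0, -0.0, 0.5]
gripper_width: 0.0005
gripper_force: 1.0
```

```bash
python3 chk.py
```

```text
tool th -3.58  gate cam th -0.2 n 146  rel hinge x 15.5 y -107.0 z 0.0493 F tool [ 2.008   0.1127 -0.9767] t 25.25
```

Now on the flat of the strike, where the force is low. Next the buffer, then the snap.

>>> {"op": "move_arm", "data": {
  "increments": [
    [0,-0.6,-0.1,0,-0.3],
    [0,-0.6,0,0,-0.3],
    [0,0,0,0,0]
  ]
}}

```text
time: 25.55
eef_pos: [0.4908, 0.0149, 0.2296]
ee_rot: [-0.083, -3.139, 0.0]
force: [-4.5, -0.9, 3.3]
gripper_width: 0.0005
gripper_force: 2.0
```

>>> {"op": "move_arm", "data": {
  "increments": [
    [0,-0.6,-0.1,0,-0.3],
    [0,-0.6,0,0,-0.3],
    [0,0,0,0,0]
  ]
}}

```text
time: 25.85
eef_pos: [0.4916, 0.0148, 0.2294]
ee_rot: [-0.066, -3.139, -0.0]
force: [-5.4, -0.7, 4.6]
gripper_width: 0.0005
gripper_force: 2.7
```

>>> {"op": "move_arm", "data": {
  "increments": [
    [0,-0.6,-0.1,0,-0.3],
    [0,0,0,0,0]
  ]
}}

```text
time: 26.05
eef_pos: [0.4921, 0.0147, 0.2294]
ee_rot: [-0.058, -3.138, -0.0]
force: [-6.3, -1.2, 4.7]
gripper_width: 0.0
gripper_force: 3.1
```

```bash
python3 chk.py
```

```text
tool th -5.09  gate cam th -2.1 n 134  rel hinge x 16.8 y -106.8 z 0.0490 F tool [ 6.1194 -0.2811 -4.4696] t 26.1
```

>>> {"op": "move_arm", "data": {
  "increments": [
    [0,-0.5,0,0,-0.2],
    [0,0,0,0,0]
  ]
}}

```text
time: 26.3
eef_pos: [0.4923, 0.0147, 0.2293]
ee_rot: [-0.052, -3.137, -0.0]
force: [-7.4, -0.8, 5.2]
gripper_width: 0.0004
gripper_force: 3.6
```

>>> {"op": "move_arm", "data": {
  "increments": [
    [0,-0.5,0,0,-0.2],
    [0,0,0,0,0]
  ]
}}

```text
time: 26.5
eef_pos: [0.4926, 0.0147, 0.2293]
ee_rot: [-0.047, -3.137, 0.0]
force: [-7.4, -1.0, 6.7]
gripper_width: 0.0006
gripper_force: 4.0
```

```bash
python3 chk.py
```

```text
tool th -5.50  gate cam th -0.1 n 136  rel hinge x 17.3 y -106.8 z 0.0489 F tool [ 8.2335 -2.6981 -7.0201] t 26.55
```

>>> {"op": "move_arm", "data": {
  "increments": [
    [0,-0.5,0,0,-0.2],
    [0,0,0,0,0]
  ]
}}

```text
time: 26.75
eef_pos: [0.4929, 0.0147, 0.2292]
ee_rot: [-0.041, -3.136, 0.0]
force: [-9.4, -0.2, 6.3]
gripper_width: 0.0004
gripper_force: 4.4
```

>>> {"op": "move_arm", "data": {
  "increments": [
    [0,-0.5,0,0,-0.2],
    [0,0,0,0,0]
  ]
}}

```text
time: 26.95
eef_pos: [0.4933, 0.0146, 0.2292]
ee_rot: [-0.036, -3.135, 0.0]
force: [-8.9, -0.6, 7.8]
gripper_width: 0.0005
gripper_force: 4.7
```

```bash
python3 chk.py
```

```text
tool th -5.90  gate cam th -0.3 n 132  rel hinge x 17.6 y -106.7 z 0.0488 F tool [ 8.8657 -1.1184 -7.6987] t 27.0
```

>>> {"op": "move_arm", "data": {
  "increments": [
    [0,-0.5,0,0,-0.2],
    [0,0,0,0,0]
  ]
}}

```text
time: 27.2
eef_pos: [0.4935, 0.0146, 0.2291]
ee_rot: [-0.03, -3.134, 0.0]
force: [-10.4, -1.9, 9.0]
gripper_width: 0.0004
gripper_force: 5.1
```

>>> {"op": "move_arm", "data": {
  "increments": [
    [0,-0.5,0,0,-0.2],
    [0,0,0,0,0]
  ]
}}

```text
time: 27.4
eef_pos: [0.4938, 0.0146, 0.2291]
ee_rot: [-0.025, -3.134, 0.0]
force: [-10.8, -1.5, 9.3]
gripper_width: 0.0006
gripper_force: 5.5
```

```bash
python3 chk.py
```

```text
tool th -6.30  gate cam th -2.8 n 128  rel hinge x 18.2 y -106.6 z 0.0487 F tool [10.9413 -0.9132 -9.233 ] t 27.45
```

The vertical rub is adding needless load, so I ease it by lifting the tool slightly.

>>> {"op": "move_arm", "data": {
  "increments": [
    [0,0,0,-0.7,0],
    [0,0,0,0,0]
  ]
}}

```text
time: 27.65
eef_pos: [0.4935, 0.0146, 0.2291]
ee_rot: [-0.025, -3.133, -0.0]
force: [-10.0, -1.6, 4.8]
gripper_width: 0.0006
gripper_force: 4.9
```

>>> {"op": "move_arm", "data": {
  "increments": [
    [0,0,0,-0.7,0],
    [0,0,0,0,0]
  ]
}}

```text
time: 27.85
eef_pos: [0.4933, 0.0147, 0.2292]
ee_rot: [-0.025, -3.133, -0.0]
force: [-8.5, -1.9, 1.8]
gripper_width: 0.0008
gripper_force: 4.3
```

```bash
python3 chk.py
```

```text
tool th -6.29  gate cam th 0.1 n 129  rel hinge x 18.8 y -106.5 z 0.0488 F tool [ 8.914  -1.6321 -1.6094] t 27.9
```

>>> {"op": "move_arm", "data": {
  "increments": [
    [0,-0.5,0,-0.2,0],
    [0,0,0,0,0]
  ]
}}

```text
time: 28.1
eef_pos: [0.4936, 0.0146, 0.2292]
ee_rot: [-0.025, -3.132, -0.0]
force: [-9.5, -2.2, 0.4]
gripper_width: 0.0007
gripper_force: 4.5
```

>>> {"op": "move_arm", "data": {
  "increments": [
    [0,-0.5,0,-0.4,0],
    [0,0,0,0,0]
  ]
}}

```text
time: 28.3
eef_pos: [0.4938, 0.0146, 0.2293]
ee_rot: [-0.025, -3.131, -0.0]
force: [-9.9, -1.7, -0.1]
gripper_width: 0.0004
gripper_force: 4.6
```

>>> {"op": "move_arm", "data": {
  "increments": [
    [0,-0.5,0,-0.4,0],
    [0,0,0,0,0]
  ]
}}

```text
time: 28.5
eef_pos: [0.494, 0.0146, 0.2293]
ee_rot: [-0.025, -3.13, -0.0]
force: [-8.0, -2.3, -1.1]
gripper_width: 0.0
gripper_force: 4.7
```

```bash
python3 chk.py
```

```text
tool th -6.29  gate cam th -1.1 n 128  rel hinge x 18.6 y -106.5 z 0.0489 F tool [ 9.321  -2.5784  0.6253] t 28.55
```

>>> {"op": "move_arm", "data": {
  "increments": [
    [0,-0.6,0,0,0],
    [0,0,0,0,0]
  ]
}}

```text
time: 28.75
eef_pos: [0.4944, 0.0146, 0.2293]
ee_rot: [-0.025, -3.129, -0.0]
force: [-10.7, -1.6, -0.6]
gripper_width: 0.0004
gripper_force: 5.1
```

>>> {"op": "move_arm", "data": {
  "increments": [
    [0,-0.6,0,-0.3,0],
    [0,0,0,0,0]
  ]
}}

```text
time: 28.95
eef_pos: [0.4947, 0.0146, 0.2293]
ee_rot: [-0.025, -3.128, -0.0]
force: [-10.7, -3.4, -0.6]
gripper_width: 0.0005
gripper_force: 5.4
```

```bash
python3 chk.py
```

```text
tool th -6.30  gate cam th -2.0 n 135  rel hinge x 18.3 y -106.5 z 0.0489 F tool [10.3619 -3.1111  0.003 ] t 29.0
```

>>> {"op": "move_arm", "data": {
  "increments": [
    [0,-0.6,0,0,0],
    [0,0,0,0,0]
  ]
}}

```text
time: 29.2
eef_pos: [0.4951, 0.0146, 0.2293]
ee_rot: [-0.025, -3.127, -0.0]
force: [-12.0, -2.2, -0.2]
gripper_width: 0.0001
gripper_force: 5.9
```

>>> {"op": "move_arm", "data": {
  "increments": [
    [0,-0.5,0,-0.3,0],
    [0,0,0,0,0]
  ]
}}

```text
time: 29.4
eef_pos: [0.4953, 0.0146, 0.2293]
ee_rot: [-0.025, -3.126, -0.0]
force: [-13.3, -2.9, -0.6]
gripper_width: 0.0003
gripper_force: 6.1
```

```bash
python3 chk.py
```

```text
tool th -6.30  gate cam th -2.2 n 138  rel hinge x 18.1 y -106.6 z 0.0489 F tool [12.1075 -3.1867  0.5814] t 29.45
```

>>> {"op": "move_arm", "data": {
  "increments": [
    [0,-0.5,0,0,0],
    [0,0,0,0,0]
  ]
}}

```text
time: 29.65
eef_pos: [0.4956, 0.0146, 0.2293]
ee_rot: [-0.025, -3.125, -0.0]
force: [-13.5, -3.7, 1.0]
gripper_width: 0.0006
gripper_force: 6.5
```

>>> {"op": "move_arm", "data": {
  "increments": [
    [0,-0.5,0,-0.2,0],
    [0,0,0,0,0]
  ]
}}

```text
time: 29.85
eef_pos: [0.4958, 0.0145, 0.2293]
ee_rot: [-0.024, -3.124, -0.0]
force: [-14.3, -3.0, 0.9]
gripper_width: 0.0006
gripper_force: 6.8
```

```bash
python3 chk.py
```

```text
tool th -6.31  gate cam th -1.3 n 136  rel hinge x 17.8 y -106.6 z 0.0489 F tool [14.5586 -3.1511  0.0541] t 29.9
```

>>> {"op": "move_arm", "data": {
  "increments": [
    [0,1,0,0,0],
    [0,1,0,0,0],
    [0,0,0,0,0]
  ]
}}

```text
time: 30.2
eef_pos: [0.4945, 0.0146, 0.2294]
ee_rot: [-0.025, -3.128, -0.0]
force: [-10.7, -3.5, -3.8]
gripper_width: 0.0005
gripper_force: 5.0
```

```bash
python3 chk.py
```

```text
tool th -6.29  gate cam th -2.4 n 132  rel hinge x 18.5 y -106.5 z 0.0490 F tool [ 9.8439 -2.7785  2.5831] t 30.25
```

>>> {"op": "move_arm", "data": {
  "increments": [
    [0,1,0,0,0],
    [0,1,0,0,0],
    [0,0,0,0,0]
  ]
}}

```text
time: 30.55
eef_pos: [0.4934, 0.0148, 0.2297]
ee_rot: [-0.025, -3.131, -0.001]
force: [-7.5, -1.6, -5.0]
gripper_width: 0.0003
gripper_force: 3.6
```

```bash
python3 chk.py
```

```text
tool th -6.28  gate cam th -0.4 n 134  rel hinge x 19.1 y -106.3 z 0.0493 F tool [ 7.3156 -1.9387  5.0683] t 30.6
```

>>> {"op": "move_arm", "data": {
  "increments": [
    [0,1,0,0,0],
    [0,1,0,0,0],
    [0,0,0,0,0]
  ]
}}

```text
time: 30.9
eef_pos: [0.4924, 0.0149, 0.2305]
ee_rot: [-0.025, -3.134, -0.002]
force: [-6.2, -1.0, -4.6]
gripper_width: 0.0002
gripper_force: 2.7
```

```bash
python3 chk.py
```

```text
tool th -6.28  gate cam th 1.3 n 130  rel hinge x 19.4 y -106.1 z 0.0501 F tool [ 6.5784 -0.5051  4.4819] t 30.95
```

>>> {"op": "move_arm", "data": {
  "increments": [
    [0,1,0,0,0],
    [0,1,0,0,0],
    [0,0,0,0,0]
  ]
}}

```text
time: 31.25
eef_pos: [0.4917, 0.0149, 0.232]
ee_rot: [-0.025, -3.138, -0.001]
force: [-5.5, 0.2, -3.9]
gripper_width: 0.0004
gripper_force: 2.7
```

```bash
python3 chk.py
```

```text
tool th -6.27  gate cam th -0.4 n 132  rel hinge x 19.4 y -106.2 z 0.0516 F tool [4.7216 2.0848 4.6983] t 31.3
```

>>> {"op": "move_arm", "data": {
  "increments": [
    [0,1,0,0,0],
    [0,1,0,0,0],
    [0,0,0,0,0]
  ]
}}

```text
time: 31.6
eef_pos: [0.4908, 0.0147, 0.2331]
ee_rot: [0.025, 3.141, 0.0]
force: [-3.6, 0.4, -4.1]
gripper_width: 0.0004
gripper_force: 1.9
```

```bash
python3 chk.py
```

```text
tool th -6.27  gate cam th -1.1 n 136  rel hinge x 19.6 y -106.5 z 0.0526 F tool [4.3213 1.2963 2.7833] t 31.65
```

>>> {"op": "move_arm", "data": {
  "increments": [
    [0,1,0,0,0],
    [0,1,0,0,0],
    [0,0,0,0,0]
  ]
}}

```text
time: 31.95
eef_pos: [0.4899, 0.0144, 0.234]
ee_rot: [0.025, 3.137, -0.001]
force: [-1.0, 0.2, -0.4]
gripper_width: 0.0007
gripper_force: 0.2
```

```bash
python3 chk.py
```

```text
tool th -6.27  gate cam th -0.8 n 141  rel hinge x 19.8 y -107.0 z 0.0536 F tool [ 0.0522 -0.2129  0.3309] t 32.0
```

>>> {"op": "move_arm", "data": {
  "increments": [
    [0,1,0,0,0],
    [0,1,0,0,0],
    [0,0,0,0,0]
  ]
}}

```text
time: 32.3
eef_pos: [0.4868, 0.0147, 0.2331]
ee_rot: [0.026, 3.141, -0.0]
force: [-0.5, 0.3, 0.3]
gripper_width: 0.0001
gripper_force: 0.0
```

```bash
python3 chk.py
```

```text
tool th -6.27  gate cam th -2.3 n 125  rel hinge x 23.5 y -106.7 z 0.0527 F tool [-0.2885 -0.3016 -0.6565] t 32.35
```

The unloading curve matches a latched gate: it followed the buffer down to about 6.6 N, then stood still while the force fell to 0. Retreating to check by camera.

>>> {"op": "move_arm", "data": {
  "increments": [
    [0,5,0,0,0],
    [0,10,0,0,0],
    [0,10,0,0,0],
    [0,10,0,0,0],
    [0,5,0,-5,0],
    [0,0,0,-20,0],
    [0,0,0,-30,0],
    [0,0,0,-30,0],
    [0,0,0,-30,0],
    [0,0,0,-30,0],
    [0,0,0,-15,0],
    [0,0,0,0,0]
  ]
}}

```text
time: 33.55
eef_pos: [0.4472, 0.0153, 0.396]
ee_rot: [0.025, 3.135, -0.002]
force: [0.3, -0.2, 0.6]
gripper_width: 0.0005
gripper_force: 0.0
```

```bash
python3 - <<'E'
from g import *
A={}
for n in("scene","top"):
    fs=[read_camera(n) for _ in range(6)]
    c=fs[-1]; c["color"]=np.mean([f["color"] for f in fs],0).astype(np.uint8); c["z_map"]=np.median([f["z_map"] for f in fs],0); A[n]=c
c=A["scene"]; P=cloud(c); hsv=cv2.cvtColor(c["color"],cv2.COLOR_RGB2HSV); h,s=hsv[...,0],hsv[...,1]
m=(P[...,0]>.33)&(P[...,0]<.6)&(P[...,1]>-.08)&(P[...,1]<.17)&(h>95)&(h<125)&(s>90)&(P[...,2]>.02)
q=P[m][:,:2].astype(np.float32); l=cv2.fitLine(q,2,0,.01,.01).ravel(); a=np.degrees(np.arctan2(l[1],l[0]))%180; print("gate th",82.8-a, m.sum())
k=((h>15)&(h<32)&(s>100)&(np.abs(P[...,1]+.03)<.06)&(P[...,0]<.53)&(P[...,2]>.02)); print(k.sum())
def crop(c,v0,v1,u0,u1,f): return cv2.resize(c["color"][v0:v1,u0:u1],None,fx=f,fy=f,interpolation=2)
save("end1",np.hstack([crop(c,165,225,280,370,5),crop(A["top"],165,225,300,370,5)]))
delta(*tgt(0,.05)[0],.2)
E
```

```text
gate th -3.171959 423
120
t 34.15 grasp [0.4465 0.0154 0.2121] yaw 89.07157547111599 F [-0.2547 -0.0001  0.2707] q [-0.1597 -0.0617  1.8543 -0.      1.3497 -1.7143] w 0.0005125020030510215
tool mm [-2.8279  7.6505 12.1219] turn None tilt [ 0.0007  0.0001 -1.    ]
```

View pics/end1.png

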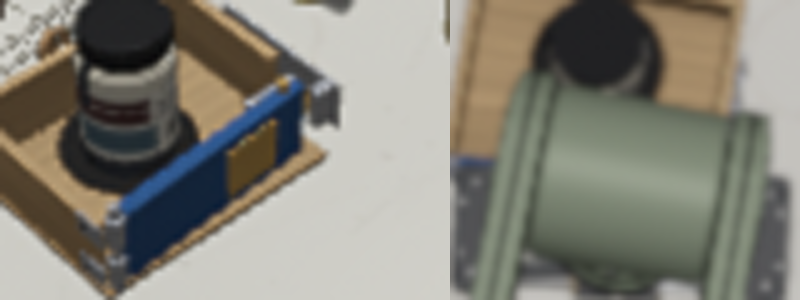

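The gate stands square inside the bracket, and the brass bolt end at (308,98) is just behind the strike at (322,105). The jar is upright on the pad. To make sure the gate is latched, I press lightly again: a latched gate resists at once, while a free one would yield.

>>> {"op": "move_arm", "data": {
  "increments": [
    [0,0,0,15,0],
    [0,0,0,30,0],
    [0,0,0,30,0],
    [0,0,0,30,0],
    [0,0,0,30,0],
    [0,0,0,20,0],
    [0,0,0,8,0],
    [0,-10,0,0,0],
    [0,-14,0,0,0],
    [0,-10,0,0,0],
    [0,-3,0,0,0],
    [0,0,0,0,0]
  ]
}}

```text
time: 35.35
eef_pos: [0.4846, 0.0147, 0.2307]
ee_rot: [0.025, 3.14, -0.0]
force: [0.1, -0.4, 0.5]
gripper_width: 0.0004
gripper_force: 0.0
```

```bash
python3 chk.py
```

```text
tool th -6.28  gate cam th -1.4 n 115  rel hinge x 25.6 y -106.7 z 0.0499 F tool [ 0.1864 -0.6387 -0.1401] t 35.4
```

>>> {"op": "move_arm", "data": {
  "increments": [
    [0,-1.5,0,0,0],
    [0,-1.5,0,0,0],
    [0,-0.5,0,0,0],
    [0,0,0,0,0]
  ]
}}

```text
time: 35.8
eef_pos: [0.4871, 0.0147, 0.2299]
ee_rot: [-0.025, -3.141, -0.0]
force: [-0.2, -0.1, 0.6]
gripper_width: 0.0003
gripper_force: 0.0
```

```bash
python3 chk.py
```

```text
tool th -6.27  gate cam th -2.2 n 115  rel hinge x 23.4 y -106.6 z 0.0494 F tool [-0.0075 -0.084  -0.2604] t 35.85
```

>>> {"op": "move_arm", "data": {
  "increments": [
    [0,-1,0,0,0],
    [0,-0.6,0,0,0],
    [0,0,0,0,0]
  ]
}}

```text
time: 36.15
eef_pos: [0.4888, 0.0147, 0.2299]
ee_rot: [0.025, 3.141, 0.0]
force: [-0.1, -0.6, 0.7]
gripper_width: 0.0004
gripper_force: 0.0
```

```bash
python3 chk.py
```

```text
tool th -6.27  gate cam th -1.2 n 122  rel hinge x 21.6 y -106.6 z 0.0494 F tool [-0.2154  0.4358  0.1002] t 36.2
```

>>> {"op": "move_arm", "data": {
  "increments": [
    [0,-1,0,0,0],
    [0,0,0,0,0]
  ]
}}

```text
time: 36.4
eef_pos: [0.4899, 0.0147, 0.2299]
ee_rot: [0.025, 3.141, 0.0]
force: [0.0, -0.3, -0.6]
gripper_width: 0.0007
gripper_force: 0.0
```

```bash
python3 chk.py
```

```text
tool th -6.27  gate cam th -1.0 n 122  rel hinge x 20.6 y -106.6 z 0.0495 F tool [-0.017   0.3464  0.5591] t 36.45
```

>>> {"op": "move_arm", "data": {
  "increments": [
    [0,-1,0,0,0],
    [0,0,0,0,0]
  ]
}}

```text
time: 36.65
eef_pos: [0.4907, 0.0147, 0.2298]
ee_rot: [-0.025, -3.141, -0.0]
force: [-0.3, 1.3, -0.5]
gripper_width: 0.0004
gripper_force: 0.2
```

```bash
python3 chk.py
```

```text
tool th -6.27  gate cam th -2.2 n 131  rel hinge x 19.8 y -106.6 z 0.0494 F tool [0.4378 0.148  0.7025] t 36.7
```

>>> {"op": "move_arm", "data": {
  "increments": [
    [0,-0.6,0,0,0],
    [0,0,0,0,0]
  ]
}}

```text
time: 36.9
eef_pos: [0.491, 0.0147, 0.2297]
ee_rot: [-0.025, -3.14, -0.0]
force: [-1.9, -0.3, 1.5]
gripper_width: 0.0001
gripper_force: 1.1
```

```bash
python3 chk.py
```

```text
tool th -6.27  gate cam th -2.4 n 126  rel hinge x 19.7 y -106.6 z 0.0494 F tool [ 2.9154  0.1453 -1.2502] t 36.95
```

>>> {"op": "move_arm", "data": {
  "increments": [
    [0,-0.6,0,-0.2,0],
    [0,0,0,0,0]
  ]
}}

```text
time: 37.15
eef_pos: [0.4913, 0.0147, 0.2297]
ee_rot: [-0.025, -3.139, -0.0]
force: [-5.0, -1.2, 2.9]
gripper_width: 0.0004
gripper_force: 2.2
```

```bash
python3 chk.py
```

```text
tool th -6.27  gate cam th -2.3 n 125  rel hinge x 19.6 y -106.6 z 0.0493 F tool [ 4.6817  0.4243 -3.0414] t 37.2
```

>>> {"op": "move_arm", "data": {
  "increments": [
    [0,-0.6,0,-0.2,0],
    [0,0,0,0,0]
  ]
}}

```text
time: 37.4
eef_pos: [0.4917, 0.0146, 0.2298]
ee_rot: [-0.025, -3.138, 0.0]
force: [-6.1, -1.1, 3.2]
gripper_width: 0.0001
gripper_force: 2.7
```

```bash
python3 chk.py
```

```text
tool th -6.28  gate cam th -1.2 n 126  rel hinge x 19.3 y -106.6 z 0.0493 F tool [ 5.9702 -0.1055 -1.879 ] t 37.45
```

The force rose to about 5 N within 0.2 mm before the gate yielded. That is the preload of a latched gate, so it is latched. Retreating clear.

>>> {"op": "move_arm", "data": {
  "increments": [
    [0,2,0,0,0],
    [0,5,0,0,0],
    [0,10,0,0,0],
    [0,15,0,0,0],
    [0,10,0,-5,0],
    [0,5,0,-20,0],
    [0,0,0,-30,0],
    [0,0,0,-30,0],
    [0,0,0,-30,0],
    [0,0,0,-20,0],
    [0,0,0,-10,0],
    [0,0,0,0,0]
  ]
}}

```text
time: 38.65
eef_pos: [0.4458, 0.0153, 0.377]
ee_rot: [0.025, 3.137, -0.001]
force: [0.6, 0.6, 1.2]
gripper_width: 0.0004
gripper_force: 0.0
```

```bash
python3 - <<'E'
from g import *
o=observe(); print(o["eef_pos"],o["force"],o["time"])
c=read_camera("scene"); P=cloud(c); V=c["color"].max(-1)
m=(np.hypot(P[...,0]-.59,P[...,1]-.03)<.06)&(V<75)&(P[...,2]>.1)&(P[...,2]<.13); print("lid",P[m].mean(0),m.sum())
print(sign_off())
E
```

```text
[0.4458 0.0153 0.377 ] [0.5507 0.6462 1.2114] 38.65
lid [0.5807 0.0336 0.1115] 256
the job is handed in; nothing more can be done
None
```

The black-lidded jar stands upright on the pad and the gate is latched, judged by how firmly it resisted a light second push. The highest push force I read was about 15 N. I handed the job in at 38.7 s with the arm clear.

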